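# Slide the spot plate under the UV exposure lamp and start it

## Robot

A 7-joint arm with a two-finger parallel gripper is mounted at the origin on the work surface. World frame = base frame: x ahead of the robot, y to its left, z up, the work surface at z = 0. Lengths are in m, angles in rad, forces in N, time in s.
With the tool pointing down it reaches from about 0.425 to 0.875 m from the base axis. Payload 8.4 kg.
Tool frame: the origin (TCP) lies at the very end of the fingers, on their centre line; the grasp point (between the pads) lies 19 mm behind it; z points along the fingers, y is the direction in which the jaws open and shut (so a half turn about z gives the same grasp; the last joint's range is limited). The gripper opens to 87 mm and grips with 3 to 60 N. Pads are 19 mm wide; open, the fingers measure 117 mm over their backs; the gripper's body (75 mm by 190 mm) begins 51 mm behind the grasp point.
Start: joints at [1.217, 0.333, 0.04, 1.465, -0.013, 1.343, -0.059], TCP at [0.164, -0.629, 0.198] pointing down, gripper open.
Joint ranges: [-2.58, 2.58], [-0.38, 2.09], [-1.3, 1.39], [0.25, 2.4], [-1.5, 4.64], [0.08, 2.09], [-2.65, 2.65]. Speed limits (rad/s): [2.22, 2.22, 2.79, 2.79, 3.14, 3.14, 3.14].

## Interface

Orientations are given as a unit quaternion [w, x, y, z].
In Python, from workcell import ctrl, vision, ticket gives the robot as it stands.
- The arm moves only by the shell command python3 -m handwheel 'ROWS' [OPENING] [FORCE]. ROWS is JSON, a list of rows, each a list of 6 numbers: the shift along the tool's x, y, z in m, then the turn, a rotation vector about the tool's x, y, z in degrees. A call has exactly 10 rows; each row is the pose to reach, as a shift and turn from the pose commanded when the call began, along the tool's axes at that moment; what a row does not reach only later rows make up. A row lasts 1/10 s, in which the tool goes at most 50 mm and 8.59 degrees, less where a joint would pass 70% of its speed; a pose out of reach is approached as far as the arm can. A call with a gripper value outside its range is refused whole. OPENING is the closure, from -1 (fully open) to 1 (shut), so that 0 is half open, set as the call begins (- or left out, the last holds). The fingers move at their own pace and stop on an object; FORCE is the grip in N (left out, the last holds). Time passes only in rows, so rows that repeat a pose let the fingers close, or fill a call up. It gives the time, the measured TCP pose, the force and the opening at its end, in the units of the state.
- ctrl.observe(): the state, without advancing time (a new reading comes with each control period).
- vision.grab_frame(name): name is "scene" or "side" or "wrist"; returns a dict with "color" (480x640x3 uint8, red, green, blue), "depth" (480x640 float32, m along the optical axis (not along the pixel's ray), 0 where there is no reading), "camera_matrix" (3x3 intrinsics, pixels), "R" (3x3) and "t" (3): a world point X has camera coordinates R X + t. Camera axes: x right, y down, z forward; pixel columns grow to the right and rows downward; lengths in m; the calibration is good to about 2 mm. A picture is of the moment at which its call begins.
- ticket.finish_job(): hands the job in, once; it reports no verdict.
The state is a dict: "t": time; "joint_positions": joint angles; "joint_vel": joint speeds; "tau": joint torques, N m; "position": TCP position; "tcp_rot": TCP orientation; "wrist_force": force on the tool from outside, world axes, zero at the start; "wrist_torque": the same for the moment, N m; "grip_width": finger opening in m.
Only numpy, scipy, OpenCV 4.12 (cv2) and the standard library are available. Lean on these libraries where they do the work, as an engineer would, in place of code of your own. Each camera call takes 0.05 s, during which the arm holds its last target. There are 200 camera calls.

## Task

Push the white porcelain spot plate along the bench with the fingertips until it sits centred under the low UV exposure lamp, square to it, with all nine wells beneath the housing and its two short ends showing equally on either side. Then press the button on top of the lamp fully down and let it go, to start the exposure. The plate must stay flat on the bench the whole way (never lifted, carried or tipped), the lamp must stay where it stands, and the other glassware is left alone.

Things in the scene. Friction and masses are not known exactly. Their poses are not given: they have to be found in the camera images.
- spot_plate: White porcelain spot plate, flat on the bench to one side of the lamp: a block 98 mm (its own x) by 120 mm (its own y, the long way) by 13 mm thick, 0.22 to 0.35 kg, sliding at 1 to 2.5 N; nine wells in a 3 by 3 grid, outer edges 33 mm from the centre. Origin: centre of its underside, z up. It goes in short end first, along lamp y; its long way starts within 20 degrees of that.
- lamp: UV exposure lamp, loose on two end legs, 1.8 kg, slides if shoved over about 8 N. Box housing 236 mm long (own x) by 84 mm deep (own y), top 62 mm above the bench. The tunnel beneath is 20 mm high, open to lamp +y and -y, and 160 mm wide between the legs (80 mm either side of the middle). Origin: on the bench below the housing's centre, z up; lamp x within 15 degrees of world x.
- start_button (a joint): Travel of the push button in the lamp's top, m: 0 up, 0.005 fully down. Sprung: starts to move at about 1.5 N, fully down at about 5 N, comes back up when let go.
- start_button_top (a point): Centre of the top face of the push button: a black round cap 26 mm across in a 38 mm dark steel collar, on the lamp's top, 78 mm from its middle towards lamp +x. Up, the face is 72 mm above the bench, 10 mm above the housing and 6 mm above the collar. Pressed straight down.
- petri_dish: Bystander: covered glass Petri dish, 100 mm across, 20 mm high, on the other side of the lamp from the spot plate, 130 to 155 mm from the lamp's centre line. Origin at the centre of its underside.
- beaker: Bystander: small glass beaker, 52 mm across, 70 mm high, on the bench past the lamp's +x end and to one side of it. Origin at the centre of its underside.
- dropper_bottle: Bystander: amber glass bottle with black cap, 40 mm across, 85 mm high, past the lamp's +x end and to the other side of it. Origin at the centre of its underside.
There are look-alikes about, which are no part of the job. Of the things that look like the spot_plate, the largest one is meant.

How it is judged:
By the outcome, as a careful person would: the job done as asked, in the order asked, and still so for the second after the job is handed in, with the robot touching nothing.
It also fails if it takes over 72 s, if anything falls off the work surface, if the arm or the gripper's body presses on something with over 40 N, if the wrist force passes 120 N, or if a joint passes its speed limit or range.

## Working session

There is one attempt and no reset: what is moved stays moved. The work goes in short steps, Python scripts to look and compute and a shell command to move; the robot and the scene stay as the last step left them, time stands still between calls to the robot, and variables do not carry over. Pictures are saved under pics/ and viewed, on a budget of 10 in all, crops included, one or two more only if the job needs it, and the job is handed in when it is done.

```bash
ls; mkdir -p pics; cat > h.py <<'E'
import numpy as np, cv2
from workcell import ctrl, vision
def grab(n):
    f=vision.grab_frame(n); return f
def px2plane(f,uv,z):
    K,R,t=f["camera_matrix"],f["R"],f["t"]
    uv=np.atleast_2d(uv).astype(float)
    d=np.linalg.inv(K)@np.c_[uv,np.ones(len(uv))].T
    d=R.T@d; c=-R.T@t
    return (c[:,None]+d*((z-c[2])/d[2])).T
E
python3 - <<'E'
from h import *
a=grab("scene"); b=grab("side")
np.savez("s0.npz",**{k:a[k] for k in a}); np.savez("d0.npz",**{k:b[k] for k in b})
for n,f in (("scene0",a),("side0",b)):
    cv2.imwrite(f"pics/{n}.png",f["color"][:,:,::-1])
    print(n,-f["R"].T@f["t"])
print(ctrl.observe())
E
```

```text
pics
scene0 [ 1.15131761 -0.17293652  0.59035766]
side0 [0.47864495 0.47960299 0.52418944]
{'t': 0.1, 'joint_positions': array([ 1.21678264,  0.33384747,  0.03986771,  1.46621015, -0.01341356,
        1.34332869, -0.05851498]), 'joint_vel': array([-0.00118779, -0.00329663,  0.00040031, -0.00155985, -0.00200536,
       -0.00017236,  0.0016773 ]), 'tau': array([ 3.71437316e-03, -6.57810473e+01,  1.33919254e+00, -4.04702747e+01,
       -5.96916396e-02,  4.10796970e-02,  6.61854051e-05]), 'position': array([ 0.16369862, -0.62854488,  0.19703014]), 'tcp_rot': array([-7.50954739e-04,  9.91896256e-01,  1.27048158e-01, -1.39919616e-04]), 'wrist_force': array([-0.1256277 ,  0.01694665,  0.1965579 ]), 'wrist_torque': array([-0.01891923, -0.02503811, -0.04176163]), 'grip_width': 0.08693213770273543}
```

View pics/scene0.png

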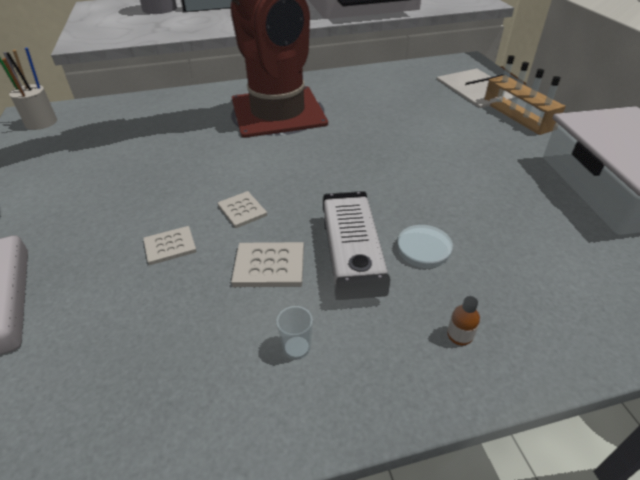

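View pics/side0.png

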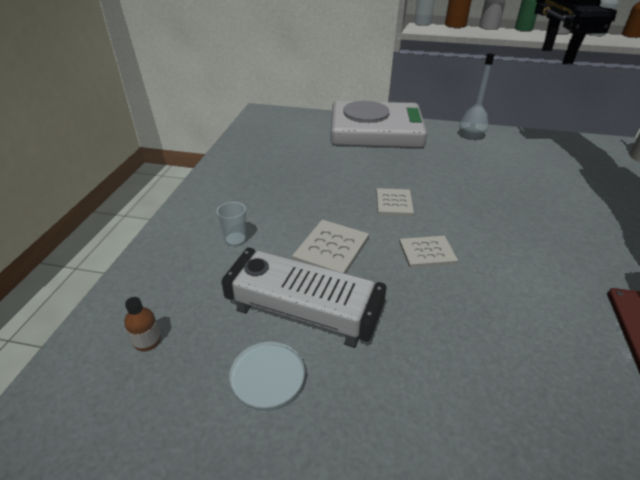

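Spot-plate look-alikes in the scene picture are at (269,264), (242,208) and (169,245). The one at (269,264), nearest the lamp, is clearly the largest. I'll measure all three and confirm with a crop.

```bash
cat >> h.py <<'E'
def cloud(f):
    K,R,t=f["camera_matrix"],f["R"],f["t"]; d=f["depth"]
    v,u=np.mgrid[:480,:640]; p=np.stack([(u-K[0,2])/K[0,0]*d,(v-K[1,2])/K[1,1]*d,d],-1)-t
    P=p@R; P[d==0]=np.nan; return P
def rect(xy):
    (c,s,a)=cv2.minAreaRect(np.asarray(xy,np.float32)); 
    return np.round(c,4),np.round(s,4),round(a,2)
def plates(f,z=0.013):
    c=f["color"].astype(int); m=((c[:,:,0]-c[:,:,2]>4)&(c.min(2)>110)).astype(np.uint8)*255
    out=[]
    P=cloud(f)
    for k in cv2.findContours(m,cv2.RETR_EXTERNAL,cv2.CHAIN_APPROX_NONE)[0]:
        if cv2.contourArea(k)<400: continue
        w=px2plane(f,k[:,0],z)[:,:2]
        if 0.2<w[:,0].mean()<1 and abs(w[:,1].mean())<0.8: out.append((k[:,0].mean(0).round(),)+rect(w))
    return out
def lamp(f,lo=0.058,hi=0.066):
    P=cloud(f); m=(P[...,2]>lo)&(P[...,2]<hi)
    m=cv2.morphologyEx(m.astype(np.uint8),cv2.MORPH_OPEN,np.ones((3,3)))
    n,l,s,c=cv2.connectedComponentsWithStats(m)
    o=[]
    for i in range(1,n):
        if s[i,4]>1000:
            q=P[l==i]; o.append((c[i].round(),np.nanmedian(q[:,2]).round(4))+rect(q[:,:2]))
    return o
E
python3 - <<'E'
from h import *
S=dict(np.load("s0.npz"));D=dict(np.load("d0.npz"))
for f in (S,D):
    print("plates",*plates(f),sep="\n "); print("lamp",*lamp(f),sep="\n ")
    P=cloud(f); print("bench z",np.nanmedian(P[380:400,100:200,2]))
# button: dark round on lamp top
for f,uv in ((S,(360,262)),(D,(257,266))): print("button",px2plane(f,uv,.072), cloud(f)[uv[1],uv[0]])
print("beaker",px2plane(S,(297,347),0),px2plane(D,(235,240),0))
print("bottle",px2plane(S,(462,335),0),"petri",px2plane(S,(425,242),.02),px2plane(D,(267,373),.02))
c=S["color"][180:310,130:400,::-1]; cv2.imwrite("pics/crop0.png",cv2.resize(c,None,fx=2.9,fy=2.9,interpolation=cv2.INTER_CUBIC))
E
```

```text
plates
 (array([546., 451.]), array([0.9954, 0.1559]), array([0.16  , 0.0613]), 89.99)
 (array([269., 262.]), array([ 0.5786, -0.1249]), array([0.1213, 0.0997]), 75.04)
 (array([169., 244.]), array([ 0.4818, -0.2973]), array([0.0721, 0.0866]), 7.76)
 (array([241., 208.]), array([ 0.4119, -0.1519]), array([0.0882, 0.0714]), 18.33)
 (array([618., 134.]), array([0.3775, 0.791 ]), array([0.0949, 0.2817]), 56.68)
lamp
 (array([354., 237.]), np.float64(0.0617), array([0.5942, 0.025 ]), array([0.0826, 0.2367]), 80.74)
bench z -0.000491110792610612
plates
 (array([428., 250.]), array([ 0.4067, -0.1452]), array([0.0849, 0.0703]), 18.61)
 (array([331., 246.]), array([ 0.578, -0.123]), array([0.1202, 0.0972]), 75.01)
 (array([394., 201.]), array([ 0.4768, -0.2895]), array([0.0686, 0.0868]), 7.56)
lamp
 (array([309., 286.]), np.float64(0.0621), array([0.5942, 0.0275]), array([0.084, 0.234]), 80.46)
bench z 0.0005481881694755053
button [[0.67805647 0.01030805 0.072     ]] [0.67742388 0.01055299 0.07130713]
button [[0.66700526 0.01941211 0.072     ]] [0.66663865 0.02030778 0.0728801 ]
beaker [[ 0.75819049 -0.11376197  0.        ]] [[ 0.75947204 -0.11394757  0.        ]]
bottle [[0.80394861 0.13784931 0.        ]] petri [[0.61374144 0.1592609  0.02      ]] [[0.61171952 0.16223759 0.02      ]]
```

View pics/crop0.png

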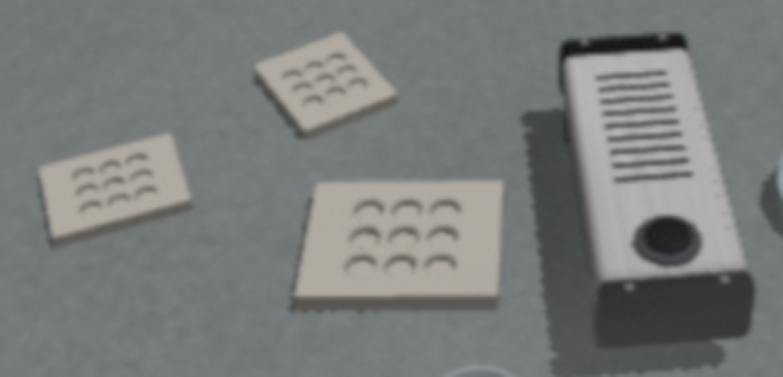

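The crop confirms it. The large plate is at scene (269,264), about 121x98 mm, and the other two are about 87x70 mm. The lamp is at (0.594,0.026) with yaw ≈ -9.4°, and the plate is at (0.578,-0.124) with yaw ≈ -15°. Plan: a two-finger push on the plate's -y end, with the jaw line along lamp x.

```bash
cat >> h.py <<'E'
from scipy.spatial.transform import Rotation as Ro
LC=np.array([.5942,.0262]); LY=-9.4
def toolstate():
    s=ctrl.observe(); q=s["tcp_rot"]; R=Ro.from_quat(np.r_[q[1:],q[0]]).as_matrix(); return s,R
def plan(xl=None,yl=None,z=None,world=None):
    """shift in tool axes + tool-z turn to a lamp-frame target with jaw line along lamp x"""
    s,R=toolstate(); a=np.radians(LY); A=np.array([[np.cos(a),-np.sin(a)],[np.sin(a),np.cos(a)]])
    p=s["position"]; rel=A.T@(p[:2]-LC)
    ang=np.degrees(np.arctan2(R[1,1],R[0,1])); 
    print("t",round(s["t"],2),"pos",p.round(4),"lampframe",rel.round(4),"jaw",ang.round(2),"tilt z",R[:,2].round(4),"F",s["wrist_force"].round(2),"w",round(s["grip_width"],4),"q7",s["joint_positions"][6].round(2))
    if xl is not None:
        T=np.r_[LC+A@np.array([xl,yl]),z]; print("shift",(R.T@(T-p)).round(4),"turn z",round(-(LY-ang),2))
E
python3 -m handwheel '[[0.035,-0.021,0,0,0,-6],[0.07,-0.042,0,0,0,-12],[0.105,-0.063,0,0,0,-18],[0.14,-0.084,0,0,0,-24],[0.175,-0.105,0,0,0,-30],[0.21,-0.126,0,0,0,-36],[0.245,-0.147,0,0,0,-42],[0.28,-0.168,0,0,0,-48],[0.315,-0.189,0,0,0,-54],[0.35,-0.21,0,0,0,-60]]' -0.2 20
python3 -c "
from h import *
plan(.005,-.25,.1)"
```

```text
t: 1.1
position: [0.4504, -0.3361, 0.1977]
tcp_rot: [-0.0, 0.794, 0.608, -0.0]
wrist_force: [0.5, -0.5, -0.1]
grip_width: 0.0525
t 1.1 pos [ 0.4504 -0.3361  0.1977] lampframe [-0.0827 -0.381 ] jaw -15.16 tilt z [-3.e-04  1.e-04 -1.e+00] F [ 0.47 -0.52 -0.12] w 0.0525 q7 0.25
shift [0.1391 0.0742 0.0977] turn z -5.76
```

```bash
python3 -m handwheel '[[0.035,0.018,0,0,0,-2],[0.07,0.037,0,0,0,-4],[0.105,0.056,0,0,0,-5.8],[0.139,0.074,0.02,0,0,-5.8],[0.139,0.074,0.055,0,0,-5.8],[0.139,0.074,0.09,0,0,-5.8],[0.139,0.074,0.125,0,0,-5.8],[0.139,0.074,0.155,0,0,-5.8],[0.139,0.074,0.175,0,0,-5.8],[0.139,0.074,0.187,0,0,-5.8]]'
python3 - <<'E'
from h import *
plan(.005,-.225,.006)
f=grab("scene"); cv2.imwrite("pics/a.png",cv2.resize(f["color"][150:390,120:440,::-1],None,fx=2.5,fy=2.5))
E
```

```text
t: 2.1
position: [0.5565, -0.2228, 0.0086]
tcp_rot: [-0.001, 0.764, 0.645, -0.001]
wrist_force: [0.3, 0.5, 0.4]
grip_width: 0.052
t 2.1 pos [ 0.5565 -0.2228  0.0086] lampframe [ 0.0034 -0.2518] jaw -9.6 tilt z [-0.0029  0.0013 -1.    ] F [0.28 0.47 0.42] w 0.052 q7 -0.01
shift [0.0268 0.0015 0.0026] turn z -0.2
```

View pics/a.png

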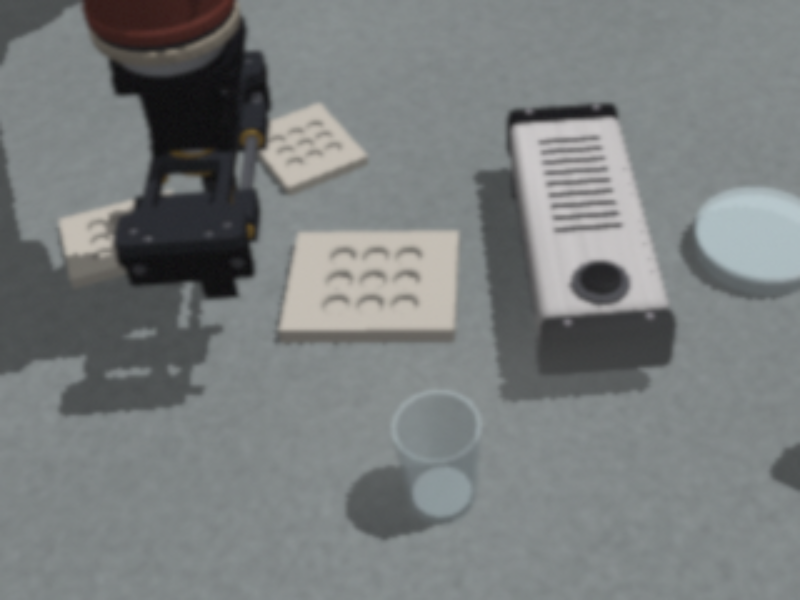

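The fingers stand behind the plate's -y end (crop (200,290)), clear of the small plates. I'll do a first slow push to square it up.

```bash
python3 -m handwheel '[[0.005,0.001,0.003,0,0,-0.2],[0.015,0.001,0.003,0,0,-0.2],[0.022,0.001,0.003,0,0,-0.2],[0.027,0.001,0.003,0,0,-0.2],[0.032,0.001,0.003,0,0,-0.2],[0.037,0.001,0.003,0,0,-0.2],[0.042,0.001,0.003,0,0,-0.2],[0.047,0.001,0.003,0,0,-0.2],[0.052,0.001,0.003,0,0,-0.2],[0.057,0.001,0.003,0,0,-0.2]]'
cat >> h.py <<'E'
def plateL(f,z=.013):
    a=np.radians(LY); A=np.array([[np.cos(a),-np.sin(a)],[np.sin(a),np.cos(a)]])
    for uv,c,s,g in plates(f,z):
        if abs(max(s)-.12)<.01 and abs(min(s)-.098)<.01:
            yaw=g-90 if s[0]>s[1] else g
            yaw=(yaw+45)%90-45
            print("plate uv",uv,"lampframe",(A.T@(c-LC)).round(4),"size",s,"yaw rel",round(yaw-LY,2))
E
python3 - <<'E'
from h import *
plan(0,-.1295,.006)
for n in ("scene","side"): f=grab(n); plateL(f); print([ (l[2],l[3],l[4]) for l in lamp(f) if abs(l[2]-LC).max()<.05])
E
```

```text
t: 3.15
position: [0.5684, -0.1668, 0.0078]
tcp_rot: [-0.0, 0.763, 0.647, -0.0]
wrist_force: [-0.2, 0.5, 0.4]
grip_width: 0.0521
t 3.15 pos [ 0.5684 -0.1668  0.0078] lampframe [ 0.006  -0.1946] jaw -9.41 tilt z [-1.e-04  0.e+00 -1.e+00] F [-0.16  0.51  0.39] w 0.0521 q7 -0.11
shift [ 0.0651 -0.0061  0.0018] turn z -0.01
plate uv [271. 265.] lampframe [ 0.0095 -0.1505] size [0.1197 0.0995] yaw rel -5.96
[(array([0.5951, 0.0252]), array([0.0841, 0.2364]), 80.38)]
plate uv [331. 246.] lampframe [ 0.008 -0.149] size [0.1221 0.0982] yaw rel -4.91
[(array([0.5942, 0.0274]), array([0.0838, 0.2348]), 80.67)]
```

```bash
python3 - <<'E'
from h import *
f=grab("scene"); g=grab("side"); plateL(f)
a=cv2.resize(f["color"][180:330,160:360,::-1],(800,600))[::1]
b=cv2.resize(g["color"][150:300,230:430,::-1],(800,600))
cv2.imwrite("pics/b.png",cv2.resize(np.vstack([a,b]),(400,600)))
E
```

```text
plate uv [271. 265.] lampframe [ 0.0096 -0.1504] size [0.1194 0.0995] yaw rel -5.96
```

View pics/b.png

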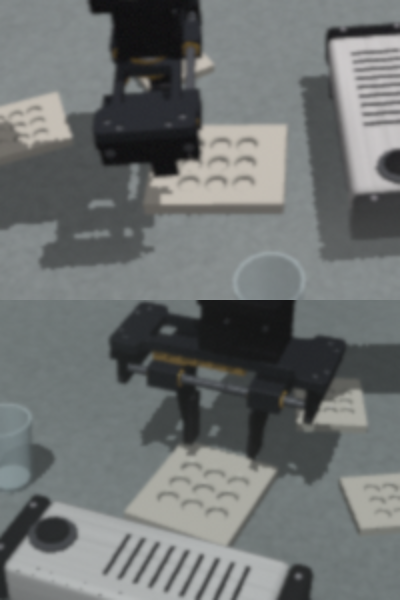

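```bash
python3 - <<'E'
from h import *
s,R=toolstate(); p=s["position"]
for n in ("scene","side"):
    f=grab(n); K=f["camera_matrix"]
    for y in (-.033,0,.033):
        q=p+R@np.array([0,y,0]); c=K@(f["R"]@q+f["t"]); print(n,y,(c[:2]/c[2]).round(1))
    P=cloud(f); m=(f["color"].max(2)<60)&(P[...,2]<.06)&(abs(P[...,0]-p[0])<.07)&(abs(P[...,1]-p[1])<.06)
    L=(P[m]-p)@R; print(m.sum(),"tool-frame pts pctl",np.percentile(L,[1,10,50,90,99],axis=0).round(3).tolist())
    for lo,hi in ((-.06,-.045),(-.045,-.03),(-.03,-.015),(-.015,.01)):
        k=(L[:,2]>lo)&(L[:,2]<hi); 
        if k.sum()>3: print(lo,hi,k.sum(),L[k].min(0).round(3),L[k].max(0).round(3))
E
```

```text
scene -0.033 [245.2 250.8]
scene 0 [244.6 263.6]
scene 0.033 [244.1 277.2]
84 tool-frame pts pctl [[-0.043, -0.016, -0.044], [-0.009, 0.033, -0.042], [-0.002, 0.035, -0.035], [0.007, 0.036, -0.028], [0.009, 0.036, 0.007]]
-0.045 -0.03 69 [-0.011  0.032 -0.044] [ 0.01   0.037 -0.03 ]
-0.03 -0.015 12 [-0.008  0.033 -0.03 ] [ 0.009  0.035 -0.026]
side -0.033 [357.1 236.6]
side 0 [340.4 232.6]
side 0.033 [324.  228.7]
181 tool-frame pts pctl [[-0.056, -0.036, -0.052], [-0.007, -0.035, -0.05], [0.009, 0.026, -0.038], [0.012, 0.032, -0.027], [0.013, 0.054, 0.008]]
-0.06 -0.045 47 [-0.007 -0.037 -0.052] [ 0.014  0.034 -0.045]
-0.045 -0.03 102 [-0.011 -0.035 -0.045] [ 0.013  0.034 -0.03 ]
-0.03 -0.015 19 [-0.008 -0.035 -0.03 ] [ 0.012  0.034 -0.025]
-0.015 0.01 13 [-0.062 -0.025  0.006] [-0.036  0.056  0.009]
```

```bash
python3 - <<'E'
from h import *
g=grab("side"); w=grab("wrist")
a=cv2.resize(g["color"][200:265,300:385,::-1],(785,600),interpolation=cv2.INTER_NEAREST)
b=cv2.resize(w["color"][:,:,::-1],(785,589))
cv2.imwrite("pics/c.png",cv2.resize(np.vstack([a,b]),(400,600)))
P=cloud(g)
for u in (324,357):
    print(u,[(v,P[v,u].round(3).tolist(),g["color"][v,u].tolist()) for v in range(208,240,3)])
E
```

```text
324 [(208, [0.6, -0.163, 0.063], [34, 35, 35]), (211, [0.599, -0.162, 0.057], [34, 35, 35]), (214, [0.6, -0.163, 0.049], [36, 38, 38]), (217, [0.599, -0.163, 0.043], [37, 38, 39]), (220, [0.599, -0.163, 0.036], [40, 40, 40]), (223, [0.604, -0.186, 0.011], [104, 104, 100]), (226, [0.602, -0.176, 0.012], [121, 122, 116]), (229, [0.6, -0.166, 0.012], [171, 172, 164]), (232, [0.599, -0.161, 0.009], [135, 135, 129]), (235, [0.598, -0.155, 0.007], [172, 172, 164]), (238, [0.594, -0.138, 0.013], [164, 164, 156])]
357 [(208, [0.539, -0.148, 0.082], [28, 29, 29]), (211, [0.539, -0.152, 0.073], [27, 29, 28]), (214, [0.538, -0.151, 0.067], [30, 31, 30]), (217, [0.538, -0.151, 0.061], [30, 31, 31]), (220, [0.537, -0.148, 0.057], [31, 32, 32]), (223, [0.537, -0.15, 0.048], [32, 33, 33]), (226, [0.536, -0.15, 0.042], [34, 35, 34]), (229, [0.536, -0.151, 0.034], [64, 66, 65]), (232, [0.537, -0.167, 0.015], [99, 99, 95]), (235, [0.536, -0.161, 0.013], [136, 136, 130]), (238, [0.535, -0.152, 0.013], [171, 172, 164])]
```

View pics/c.png

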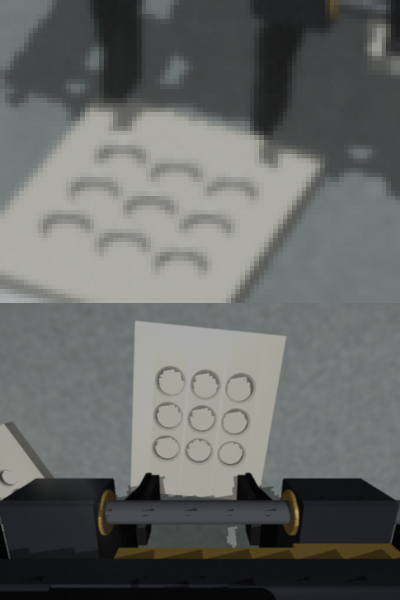

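The pictures show both fingertips hovering about 2 cm over the plate's near end (lower panel: tips at (150,485) and (240,485)). The visible tips therefore sit about 25 mm higher than the reported TCP, and the plate hasn't moved. I'll back off and measure the tip offset clear of the plate.

```bash
python3 -m handwheel '[[-0.005,0,-0.005,0,0,0],[-0.013,0,-0.005,0,0,0],[-0.021,0,-0.005,0,0,0],[-0.029,0,-0.005,0,0,0],[-0.037,0,-0.005,0,0,0],[-0.045,0,-0.005,0,0,0],[-0.052,0,-0.005,0,0,0],[-0.057,0,0,0,0,0],[-0.057,0,0.005,0,0,0],[-0.057,0,0.005,0,0,0]]'
cat >> h.py <<'E'
def tips():
    s,R=toolstate(); p=s["position"]
    for n in ("side","scene"):
        f=grab(n); P=cloud(f); L=(P-p)@R
        m=(f["color"].max(2)<75)&(abs(L[...,0])<.06)&(abs(L[...,1])<.11)&(L[...,2]>-.13)&(L[...,2]<.05)&(P[...,2]>.004); Q=L[m]
        for i in range(-13,5):
            k=(Q[:,2]>=i*.01)&(Q[:,2]<i*.01+.01)
            if k.sum()>2: print(n,"toolz",i*10,k.sum(),"x",Q[k,0].min().round(3),Q[k,0].max().round(3),"y",Q[k,1].min().round(3),Q[k,1].max().round(3))
E
python3 - <<'E'
from h import *
plan(); tips()
E
```

```text
t: 4.55
position: [0.5584, -0.223, 0.0017]
tcp_rot: [-0.001, 0.763, 0.647, -0.0]
wrist_force: [0.1, 0.6, 0.0]
grip_width: 0.0521
t 4.55 pos [ 0.5584 -0.223   0.0017] lampframe [ 0.0053 -0.2517] jaw -9.4 tilt z [-1.5e-03  9.0e-04 -1.0e+00] F [0.12 0.58 0.02] w 0.0521 q7 -0.01
side toolz -130 270 x -0.024 0.04 y -0.095 0.092
side toolz -120 511 x -0.034 0.041 y -0.093 0.087
side toolz -110 338 x -0.017 0.041 y -0.087 0.086
side toolz -100 59 x -0.024 0.04 y -0.087 0.086
side toolz -90 29 x -0.002 0.014 y -0.043 0.04
side toolz -80 95 x -0.009 0.014 y -0.042 0.042
side toolz -70 72 x -0.009 0.014 y -0.041 0.04
side toolz -60 64 x -0.009 0.014 y -0.038 0.037
side toolz -50 65 x -0.006 0.014 y -0.036 0.035
side toolz -40 59 x -0.007 0.014 y -0.036 0.035
side toolz -30 33 x -0.009 0.014 y -0.035 0.034
scene toolz -130 304 x -0.038 0.037 y -0.087 0.096
scene toolz -120 480 x -0.037 0.038 y -0.083 0.094
scene toolz -110 318 x -0.037 0.037 y -0.085 0.089
scene toolz -100 123 x -0.036 0.037 y -0.081 0.089
scene toolz -90 4 x -0.004 0.001 y -0.03 -0.027
scene toolz -80 36 x -0.01 0.011 y -0.034 -0.025
scene toolz -70 5 x -0.005 0.011 y -0.036 -0.028
scene toolz -50 17 x -0.01 0.009 y 0.033 0.037
scene toolz -40 57 x -0.011 0.011 y 0.033 0.038
scene toolz -30 21 x -0.011 0.011 y 0.032 0.036
```

The whole gripper sits about 25 mm above where the readout says, with the xy readout fine. I'll lower by 20 mm, watching the force.

```bash
python3 -m handwheel '[[0,0,0.004,0,0,0],[0,0,0.008,0,0,0],[0,0,0.012,0,0,0],[0,0,0.015,0,0,0],[0,0,0.017,0,0,0],[0,0,0.018,0,0,0],[0,0,0.019,0,0,0],[0,0,0.02,0,0,0],[0,0,0.02,0,0,0],[0,0,0.02,0,0,0]]'
python3 - <<'E'
from h import *
plan()
g=grab("side"); P=cloud(g); s,R=toolstate()
m=(g["color"].max(2)<60)
for y in (-.035,.035):
    L=(P-s["position"])@R; k=m&(abs(L[...,0])<.02)&(abs(L[...,1]-y)<.02)&(P[...,2]<.1); v,u=np.nonzero(k)
    print("finger",y,"lowest row",v.max(),"z min",np.sort(P[k][:,2])[:4].round(4), [ (int(w),g["color"][w,int(np.median(u[v==v.max()]))].tolist(),P[w,int(np.median(u[v==v.max()]))].round(3).tolist()) for w in range(v.max()-1,v.max()+5)])
E
```

```text
t: 5.65
position: [0.5591, -0.2234, -0.0171]
tcp_rot: [0.0, 0.763, 0.647, 0.0]
wrist_force: [0.4, 0.4, 0.6]
grip_width: 0.0523
t 5.65 pos [ 0.5591 -0.2234 -0.0171] lampframe [ 0.0061 -0.252 ] jaw -9.4 tilt z [ 1.e-04  0.e+00 -1.e+00] F [0.37 0.42 0.61] w 0.0523 q7 -0.02
finger -0.035 lowest row 223 z min [0.     0.0004 0.0007 0.0025] [(222, [40, 41, 41], [0.529, -0.206, 0.01]), (223, [52, 55, 55], [0.528, -0.206, 0.008]), (224, [69, 74, 74], [0.529, -0.215, -0.001]), (225, [89, 96, 95], [0.528, -0.209, 0.001]), (226, [107, 115, 115], [0.528, -0.209, -0.001]), (227, [112, 120, 119], [0.528, -0.204, -0.0])]
finger 0.035 lowest row 215 z min [-0.0002  0.0003  0.0003  0.0004] [(214, [37, 39, 39], [0.59, -0.217, 0.013]), (215, [43, 46, 46], [0.59, -0.221, 0.007]), (216, [60, 63, 63], [0.591, -0.226, 0.001]), (217, [78, 83, 83], [0.59, -0.223, 0.001]), (218, [100, 107, 107], [0.59, -0.221, -0.0]), (219, [111, 119, 119], [0.59, -0.219, -0.001])]
```

```bash
python3 -m handwheel '[[0.008,0,0.001,0,0,0],[0.017,0,0.001,0,0,0],[0.024,0,0.001,0,0,0],[0.029,0,0.001,0,0,0],[0.034,0,0.001,0,0,0],[0.039,0,0.001,0,0,0],[0.044,0,0.001,0,0,0],[0.049,0,0.001,0,0,0],[0.054,0,0.001,0,0,0],[0.057,0,0.001,0,0,0]]'
python3 - <<'E'
from h import *
plan(0,-.1295,-.018)
for n in ("scene","side"): f=grab(n); plateL(f)
E
```

```text
t: 6.7
position: [0.5684, -0.1666, -0.0181]
tcp_rot: [-0.0, 0.763, 0.647, 0.0]
wrist_force: [0.3, -0.8, 0.5]
grip_width: 0.0525
t 6.7 pos [ 0.5684 -0.1666 -0.0181] lampframe [ 0.0061 -0.1944] jaw -9.38 tilt z [ 0.e+00  1.e-04 -1.e+00] F [ 0.32 -0.84  0.54] w 0.0525 q7 -0.13
shift [ 0.0649 -0.0061 -0.0001] turn z 0.02
plate uv [286. 261.] lampframe [ 0.0039 -0.1233] size [0.1213 0.101 ] yaw rel -0.04
```

The push works: the plate is now square (yaw ≈ 0) at lamp frame (0.004,-0.123). Continuing in, with a 4 mm drift toward -x.

```bash
python3 -m handwheel '[[0.006,0,0,0,0,0],[0.013,0,0,0,0,0],[0.02,-0.0005,0,0,0,0],[0.027,-0.001,0,0,0,0],[0.034,-0.0015,0,0,0,0],[0.041,-0.002,0,0,0,0],[0.047,-0.0025,0,0,0,0],[0.052,-0.003,0,0,0,0],[0.056,-0.003,0,0,0,0],[0.059,-0.003,0,0,0,0]]'
python3 -m handwheel '[[0.006,0,0,0,0,0],[0.012,0,0,0,0,0],[0.018,-0.0005,0,0,0,0],[0.024,-0.001,0,0,0,0],[0.03,-0.001,0,0,0,0],[0.036,-0.001,0,0,0,0],[0.041,-0.001,0,0,0,0],[0.045,-0.001,0,0,0,0],[0.048,-0.001,0,0,0,0],[0.05,-0.001,0,0,0,0]]'
python3 - <<'E'
from h import *
plan(0,-.0695,-.018)
f=grab("scene");g=grab("side")
for n,F in (("s",f),("d",g)): print([ (l[2],l[3],l[4]) for l in lamp(F) if abs(l[2]-LC).max()<.06])
a=cv2.resize(f["color"][170:310,280:470,::-1],(600,442)); b=cv2.resize(g["color"][210:390,210:410,::-1],(600,540))
cv2.imwrite("pics/d.png",cv2.resize(np.vstack([a,b]),(366,600)))
E
```

```text
t: 7.8
position: [0.575, -0.1081, -0.0182]
tcp_rot: [-0.0, 0.763, 0.647, -0.0]
wrist_force: [0.2, -1.5, -0.2]
grip_width: 0.0523
t: 8.8
position: [0.5823, -0.0587, -0.0181]
tcp_rot: [-0.0, 0.763, 0.647, 0.0]
wrist_force: [-0.4, -1.8, -0.4]
grip_width: 0.0521
t 8.8 pos [ 0.5823 -0.0587 -0.0181] lampframe [ 0.0021 -0.0858] jaw -9.4 tilt z [-0.  0. -1.] F [-0.38 -1.81 -0.42] w 0.0521 q7 -0.32
shift [ 0.0163 -0.0021 -0.0001] turn z 0.0
[(array([0.5945, 0.0253]), array([0.0831, 0.2372]), 80.67)]
[(array([0.5943, 0.0277]), array([0.085 , 0.2348]), 80.47)]
```

View pics/d.png

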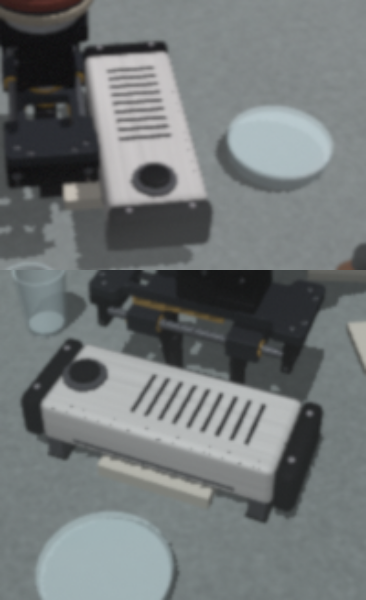

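The plate's leading end shows beyond the lamp (lower panel, strip (100,465)–(212,498)), and the lamp hasn't moved. I'll push most of the remainder and measure that end.

```bash
python3 -m handwheel '[[0.002,0,0,0,0,0],[0.004,-0.0005,0,0,0,0],[0.006,-0.001,0,0,0,0],[0.008,-0.001,0,0,0,0],[0.009,-0.0015,0,0,0,0],[0.01,-0.0015,0,0,0,0],[0.011,-0.002,0,0,0,0],[0.012,-0.002,0,0,0,0],[0.012,-0.002,0,0,0,0],[0.012,-0.002,0,0,0,0]]'
cat >> h.py <<'E'
def ends(n,yl,z=.013):
    "bright plate pixels on plane z, lamp frame, inside window yl"
    f=grab(n); c=f["color"].astype(int); v,u=np.mgrid[:480,:640]
    W=px2plane(f,np.c_[u.ravel(),v.ravel()],z)[:,:2]; a=np.radians(LY); A=np.array([[np.cos(a),-np.sin(a)],[np.sin(a),np.cos(a)]])
    L=((W-LC)@A).reshape(480,640,2); P=cloud(f)
    m=(c[:,:,0]-c[:,:,2]>2)&(c.min(2)>95)&(abs(L[...,0])<.09)&(L[...,1]>yl[0])&(L[...,1]<yl[1])&(P[...,2]<.019)
    Q=L[m]; print(n,"px",len(Q))
    if len(Q)<5: return
    s=1 if yl[0]>0 else -1
    # outer edge per x bin and x range
    b=np.round(Q[:,0]/.005).astype(int)
    E=np.array([(k*.005,s*np.max(s*Q[b==k,1])) for k in np.unique(b) if (b==k).sum()>2])
    i=E[1:-1]; p=np.polyfit(i[:,0],i[:,1],1) if len(i)>2 else None
    print(" x range",np.percentile(Q[:,0],[0,1,99,100]).round(4)," edge y@0 & slope deg",p is not None and (p[1].round(4),np.degrees(p[0]).round(2)))
    print(E.round(4).tolist())
E
python3 - <<'E'
from h import *
plan(0,-.0695,-.018)
ends("side",(.03,.1)); ends("scene",(-.1,-.035))
E
```

```text
t: 9.9
position: [0.5822, -0.0466, -0.0181]
tcp_rot: [-0.0, 0.763, 0.647, 0.0]
wrist_force: [0.7, -1.6, -0.1]
grip_width: 0.0518
t 9.9 pos [ 0.5822 -0.0466 -0.0181] lampframe [ 0.0001 -0.0738] jaw -9.4 tilt z [-0.e+00  3.e-04 -1.e+00] F [ 0.75 -1.58 -0.13] w 0.0518 q7 -0.35
shift [ 0.0043 -0.0001 -0.0001] turn z 0.0
side px 1103
 x range [-0.0534 -0.0523  0.0442  0.0458]  edge y@0 & slope deg (np.float64(0.0646), np.float64(-0.24))
[[-0.055, 0.0642], [-0.05, 0.0647], [-0.045, 0.0646], [-0.04, 0.0645], [-0.035, 0.0644], [-0.03, 0.0649], [-0.025, 0.0648], [-0.02, 0.0647], [-0.015, 0.0646], [-0.01, 0.0645], [-0.005, 0.0651], [0.0, 0.0649], [0.005, 0.0643], [0.01, 0.0648], [0.015, 0.0647], [0.02, 0.0646], [0.025, 0.0645], [0.03, 0.0644], [0.035, 0.0644], [0.04, 0.0637], [0.045, 0.0587]]
scene px 88
 x range [0.0277 0.0279 0.0471 0.0472]  edge y@0 & slope deg False
[[0.03, -0.0599], [0.035, -0.0603], [0.04, -0.0608], [0.045, -0.0613]]
```

```bash
python3 -m handwheel '[[0.001,0.0005,0,0,0,0],[0.002,0.001,0,0,0,0],[0.003,0.0015,0,0,0,0],[0.004,0.002,0,0,0,0],[0.004,0.002,0,0,0,0],[-0.006,0.002,0,0,0,0],[-0.02,0.002,0,0,0,0],[-0.035,0.002,0,0,0,0],[-0.05,0.002,0,0,0,0],[-0.06,0.002,0,0,0,0]]'
python3 -m handwheel '[[0,0,-0.02,0,0,0],[0,0,-0.05,0,0,0],[0,0,-0.09,0,0,0],[-0.02,0,-0.13,0,0,0],[-0.05,0,-0.16,0,0,0],[-0.08,0,-0.17,0,0,0],[-0.11,0,-0.17,0,0,0],[-0.12,0,-0.17,0,0,0],[-0.12,0,-0.17,0,0,0],[-0.12,0,-0.17,0,0,0]]' 1
python3 - <<'E'
from h import *
plan()
ends("side",(.03,.1)); ends("scene",(-.1,-.035)); ends("scene",(.03,.1))
f=grab("scene");g=grab("side")
for n,F in (("s",f),("d",g)): print([ (l[2],l[3],l[4]) for l in lamp(F) if abs(l[2]-LC).max()<.06])
a=cv2.resize(f["color"][170:310,280:470,::-1],(600,442)); b=cv2.resize(g["color"][210:390,210:410,::-1],(600,540))
cv2.imwrite("pics/e.png",cv2.resize(np.vstack([a,b]),(366,600)))
E
```

```text
t: 11.0
position: [0.5738, -0.1091, -0.0182]
tcp_rot: [0.0, 0.763, 0.646, -0.0]
wrist_force: [-0.4, -0.1, 0.5]
grip_width: 0.0523
t: 12.0
position: [0.5548, -0.2235, 0.1515]
tcp_rot: [-0.001, 0.762, 0.647, 0.0]
wrist_force: [0.1, 0.8, -0.0]
grip_width: 0.0004
t 12.0 pos [ 0.5548 -0.2235  0.1515] lampframe [ 0.0019 -0.2528] jaw -9.36 tilt z [-3.0e-04  1.1e-03 -1.0e+00] F [ 0.08  0.75 -0.01] w 0.0004 q7 0.05
side px 1232
 x range [-0.0514 -0.0504  0.0461  0.0481]  edge y@0 & slope deg (np.float64(0.0683), np.float64(-0.27))
[[-0.05, 0.0679], [-0.045, 0.0684], [-0.04, 0.0682], [-0.035, 0.0682], [-0.03, 0.0681], [-0.025, 0.0685], [-0.02, 0.0691], [-0.015, 0.0684], [-0.01, 0.0689], [-0.005, 0.0683], [0.0, 0.0682], [0.005, 0.0681], [0.01, 0.0681], [0.015, 0.0685], [0.02, 0.0685], [0.025, 0.0684], [0.03, 0.0678], [0.035, 0.0682], [0.04, 0.0676], [0.045, 0.0648]]
scene px 319
 x range [-0.049  -0.0467  0.0468  0.0474]  edge y@0 & slope deg (np.float64(-0.0573), np.float64(-0.14))
[[-0.045, -0.0565], [-0.04, -0.057], [-0.035, -0.0575], [-0.03, -0.058], [-0.025, -0.0564], [-0.02, -0.0569], [-0.015, -0.0574], [-0.01, -0.0579], [-0.005, -0.0566], [0.0, -0.0571], [0.005, -0.0575], [0.01, -0.058], [0.015, -0.0567], [0.02, -0.0572], [0.025, -0.0577], [0.03, -0.0581], [0.035, -0.0569], [0.04, -0.0573], [0.045, -0.0578]]
scene px 198
 x range [-0.0494 -0.049   0.0554  0.0577]  edge y@0 & slope deg (np.float64(0.0611), np.float64(-0.37))
[[-0.05, 0.0606], [-0.045, 0.0614], [-0.04, 0.0609], [-0.035, 0.0617], [-0.03, 0.0611], [-0.025, 0.0614], [-0.02, 0.0608], [-0.015, 0.0616], [-0.01, 0.0611], [-0.005, 0.0613], [0.0, 0.0608], [0.005, 0.0616], [0.01, 0.0605], [0.015, 0.0613], [0.02, 0.0615], [0.025, 0.061], [0.03, 0.0618], [0.035, 0.0608], [0.04, 0.0615], [0.045, 0.0605], [0.05, 0.0595], [0.055, 0.0568]]
[(array([0.5948, 0.025 ]), array([0.0828, 0.2352]), 80.64)]
[(array([0.594 , 0.0272]), array([0.0845, 0.2345]), 80.89)]
```

View pics/e.png

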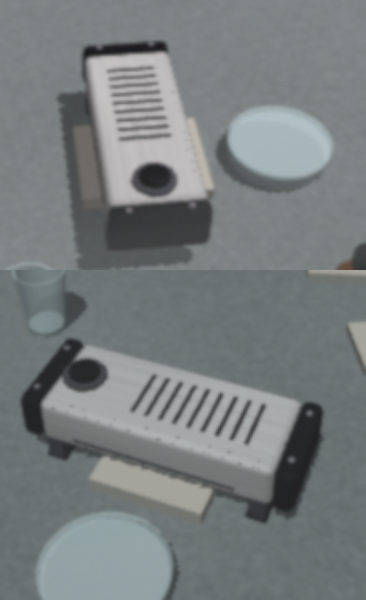

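The plate is in, with yaw error about -0.25°. The plate centre in the lamp frame is x ≈ -1 mm and y ≈ 0 (scene says +3 mm, side says -3 mm, finger contact says 0). Both ends show on either side of the lamp: (88,165)/(200,155) in the upper panel. Next is the button.

```bash
python3 - <<'E'
from h import *
plan(.078,0,.12)
tips()
for n,z in (("scene",.072),("side",.072)):
    f=grab(n); c=f["color"]; P=cloud(f); a=np.radians(LY); A=np.array([[np.cos(a),-np.sin(a)],[np.sin(a),np.cos(a)]])
    L=(P[...,:2]-LC)@A; m=(abs(L[...,0]-.078)<.025)&(abs(L[...,1])<.025)&(c.max(2)<60)&(P[...,2]>.0695)
    k=max(cv2.findContours(m.astype(np.uint8),cv2.RETR_EXTERNAL,cv2.CHAIN_APPROX_NONE)[0],key=len)
    w=px2plane(f,k[:,0],z)[:,:2]; print(n,"button",rect(w),((rect(w)[0]-LC)@A).round(4),np.nanmedian(P[m][:,2]))
E
```

```text
t 12.25 pos [ 0.5551 -0.2234  0.1518] lampframe [ 0.0022 -0.2527] jaw -9.3 tilt z [-1.e-04  4.e-04 -1.e+00] F [-0.72 -0.14  0.15] w 0.0002 q7 0.05
shift [0.2525 0.0763 0.0319] turn z 0.1
side toolz -130 444 x -0.034 0.04 y -0.095 0.091
side toolz -120 535 x -0.032 0.041 y -0.093 0.085
side toolz -110 554 x -0.033 0.041 y -0.088 0.084
side toolz -100 92 x -0.031 0.039 y -0.087 0.085
side toolz -90 81 x -0.003 0.013 y -0.018 0.017
side toolz -80 123 x -0.009 0.015 y -0.017 0.015
side toolz -70 100 x -0.008 0.013 y -0.015 0.013
side toolz -60 78 x -0.009 0.014 y -0.013 0.01
side toolz -50 64 x -0.004 0.013 y -0.01 0.008
side toolz -40 70 x -0.006 0.013 y -0.01 0.009
side toolz -30 37 x -0.008 0.013 y -0.01 0.009
scene toolz -130 582 x -0.038 0.037 y -0.091 0.096
scene toolz -120 849 x -0.039 0.037 y -0.085 0.094
scene toolz -110 526 x -0.037 0.037 y -0.086 0.089
scene toolz -100 234 x -0.037 0.037 y -0.086 0.089
scene toolz -50 5 x -0.009 0.01 y 0.009 0.01
scene toolz -40 83 x -0.011 0.01 y -0.004 0.011
scene toolz -30 41 x -0.011 0.01 y -0.008 0.011
scene button (array([0.6757, 0.0111]), array([0.0224, 0.0226]), 72.2) [ 0.0829 -0.0016] 0.0713602664229247
side button (array([0.6705, 0.0164]), array([0.0244, 0.024 ]), 33.28) [0.0769 0.0028] 0.07206312405645626
```

```bash
python3 -m handwheel '[[0.036,0.011,0,0,0,0],[0.072,0.022,0,0,0,0],[0.11,0.033,0,0,0,0],[0.15,0.045,0,0,0,0],[0.19,0.057,0,0,0,0],[0.22,0.067,0.02,0,0,0],[0.24,0.074,0.045,0,0,0],[0.2525,0.077,0.065,0,0,0],[0.2525,0.077,0.08,0,0,0],[0.2525,0.077,0.088,0,0,0]]'
python3 - <<'E'
from h import *
plan(.079,0,.047)
f=grab("scene");g=grab("side")
a=cv2.resize(f["color"][200:300,300:420,::-1],(600,500)); b=cv2.resize(g["color"][200:320,200:344,::-1],(600,500))
cv2.imwrite("pics/f.png",cv2.resize(np.vstack([a,b]),(360,600)))
E
```

```text
t: 13.45
position: [0.6709, 0.0105, 0.062]
tcp_rot: [-0.0, 0.763, 0.647, -0.001]
wrist_force: [-0.3, -0.6, -0.1]
grip_width: 0.0006
t 13.45 pos [0.6709 0.0105 0.062 ] lampframe [ 0.0783 -0.003 ] jaw -9.44 tilt z [-2.4e-03 -8.0e-04 -1.0e+00] F [-0.28 -0.62 -0.1 ] w 0.0006 q7 -0.42
shift [0.003  0.0008 0.015 ] turn z -0.04
```

View pics/f.png

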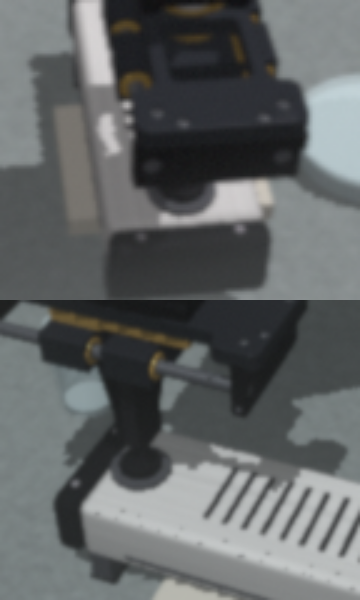

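The closed fingertips are directly over the cap (lower panel: tip (142,450), cap (140,462)). Lowering gently, watching the force.

```bash
python3 -m handwheel '[[0.002,0,0.002,0,0,0],[0.002,0,0.004,0,0,0],[0.002,0,0.006,0,0,0],[0.002,0,0.008,0,0,0],[0.002,0,0.01,0,0,0],[0.002,0,0.011,0,0,0],[0.002,0,0.012,0,0,0],[0.002,0,0.013,0,0,0],[0.002,0,0.014,0,0,0],[0.002,0,0.014,0,0,0]]'
```

```text
t: 14.55
position: [0.6722, 0.0138, 0.0497]
tcp_rot: [-0.0, 0.763, 0.647, -0.0]
wrist_force: [-0.7, -0.7, -0.1]
grip_width: 0.0003
```

```bash
python3 -m handwheel '[[0,0,0.0005,0,0,0],[0,0,0.001,0,0,0],[0,0,0.0015,0,0,0],[0,0,0.002,0,0,0],[0,0,0.0025,0,0,0],[0,0,0.003,0,0,0],[0,0,0.0035,0,0,0],[0,0,0.004,0,0,0],[0,0,0.004,0,0,0],[0,0,0.004,0,0,0]]'
```

```text
t: 15.55
position: [0.6723, 0.0137, 0.0459]
tcp_rot: [-0.0, 0.763, 0.647, 0.0]
wrist_force: [-1.4, -0.4, 3.5]
grip_width: 0.0008
```

```bash
python3 -m handwheel '[[0,0,0.0005,0,0,0],[0,0,0.001,0,0,0],[0,0,0.0015,0,0,0],[0,0,0.002,0,0,0],[0,0,0.0025,0,0,0],[0,0,0.003,0,0,0],[0,0,0.003,0,0,0],[0,0,0.003,0,0,0],[0,0,0.003,0,0,0],[0,0,0.003,0,0,0]]'
```

```text
t: 16.55
position: [0.6723, 0.0138, 0.0429]
tcp_rot: [0.0, 0.763, 0.647, 0.0]
wrist_force: [-2.0, -0.0, 4.2]
grip_width: 0.0005
```

```bash
python3 -m handwheel '[[0,0,0.0003,0,0,0],[0,0,0.0006,0,0,0],[0,0,0.0009,0,0,0],[0,0,0.0012,0,0,0],[0,0,0.0015,0,0,0],[0,0,0.0015,0,0,0],[0,0,0.0015,0,0,0],[0,0,0.0015,0,0,0],[0,0,0.0015,0,0,0],[0,0,0.0015,0,0,0]]'
```

```text
t: 17.55
position: [0.6724, 0.0138, 0.0427]
tcp_rot: [0.0, 0.763, 0.647, 0.0]
wrist_force: [-5.9, 0.1, 15.5]
grip_width: 0.0003
```

Hard stop reached: 15.5 N and no further travel. Now I let go straight up and retreat.

```bash
python3 -m handwheel '[[0,0,-0.002,0,0,0],[0,0,-0.005,0,0,0],[0,0,-0.01,0,0,0],[0,0,-0.025,0,0,0],[0,0,-0.05,0,0,0],[0,0,-0.08,0,0,0],[0,0,-0.11,0,0,0],[-0.04,0,-0.13,0,0,0],[-0.08,0,-0.14,0,0,0],[-0.12,0,-0.15,0,0,0]]'
python3 -m handwheel '[[-0.04,0,0,0,0,0],[-0.08,0,0,0,0,0],[-0.12,0,0,0,0,0],[-0.14,0,0,0,0,0],[-0.15,0,0,0,0,0],[-0.15,0,0,0,0,0],[-0.15,0,0,0,0,0],[-0.15,0,0,0,0,0],[-0.15,0,0,0,0,0],[-0.15,0,0,0,0,0]]'
python3 - <<'E' | grep -v '^\[\['
from h import *
plan()
ends("side",(.03,.1)); ends("scene",(-.1,-.035)); ends("scene",(.03,.1))
f=grab("scene");g=grab("side")
for n,F in (("s",f),("d",g)):
    print("lamp",n,[ (l[2],l[3],l[4]) for l in lamp(F) if abs(l[2]-LC).max()<.06])
    P=cloud(F); L=P[...,:2]-np.array([.672,.0138]); m=(np.hypot(L[...,0],L[...,1])<.009); print("button z",np.nanmedian(P[m][:,2]))
a=cv2.resize(f["color"][150:390,200:520,::-1],(800,600)); b=cv2.resize(g["color"][180:420,100:420,::-1],(800,600))
cv2.imwrite("pics/g.png",cv2.resize(np.vstack([a,b]),(400,600)))
E
```

```text
t: 18.55
position: [0.6527, -0.1057, 0.1933]
tcp_rot: [0.001, 0.762, 0.647, 0.001]
wrist_force: [0.4, 0.3, -0.5]
grip_width: 0.0002
t: 19.55
position: [0.6285, -0.2515, 0.1914]
tcp_rot: [-0.0, 0.762, 0.647, 0.0]
wrist_force: [0.4, 0.3, 0.1]
grip_width: 0.0007
t 19.55 pos [ 0.6285 -0.2515  0.1914] lampframe [ 0.0792 -0.2684] jaw -9.32 tilt z [ 0.e+00  3.e-04 -1.e+00] F [0.42 0.28 0.12] w 0.0007 q7 0.04
side px 1234
 x range [-0.0514 -0.0503  0.0462  0.0476]  edge y@0 & slope deg (np.float64(0.0683), np.float64(-0.05))
scene px 328
 x range [-0.049  -0.0469  0.0468  0.0474]  edge y@0 & slope deg (np.float64(-0.0577), np.float64(-0.52))
scene px 200
 x range [-0.0494 -0.049   0.0554  0.0577]  edge y@0 & slope deg (np.float64(0.0611), np.float64(-0.43))
lamp s [(array([0.595 , 0.0247]), array([0.0831, 0.2354]), 80.44)]
button z 0.07166516685351816
lamp d [(array([0.5942, 0.027 ]), array([0.0854, 0.2349]), 80.26)]
button z 0.07246999945150132
```

View pics/g.png

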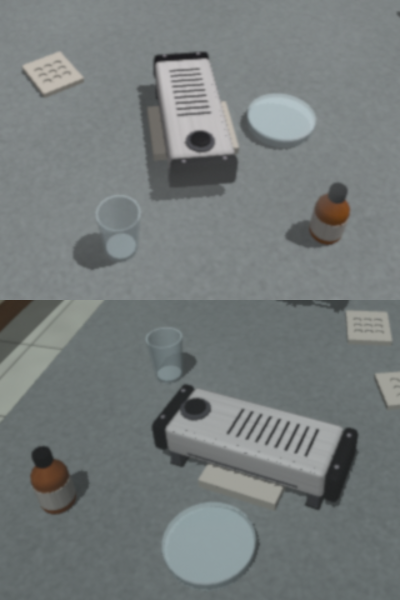

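```bash
python3 - <<'E'
from h import *
a=np.radians(LY); A=np.array([[np.cos(a),-np.sin(a)],[np.sin(a),np.cos(a)]])
for n,ys in (("side",np.arange(.046,.076,.002)),("scene",np.arange(.05,.07,.002)),("scene",np.arange(-.068,-.044,.002))):
    f=grab(n); K=f["camera_matrix"]; out=[]
    for y in ys:
        v=[]
        for x in np.arange(-.03,.031,.003):
            q=f["R"]@np.r_[LC+A@[x,y],.013]+f["t"]; c=K@q; u=c[:2]/c[2]
            v.append(cv2.getRectSubPix(f["color"],(1,1),(float(u[0]),float(u[1])))[0,0].astype(int).mean())
        out.append((round(float(y),3),int(np.mean(v))))
    print(n,out)
E
```

```text
side [(0.046, 158), (0.048, 158), (0.05, 158), (0.052, 158), (0.054, 158), (0.056, 158), (0.058, 157), (0.06, 150), (0.062, 129), (0.064, 113), (0.066, 111), (0.068, 111), (0.07, 111), (0.072, 112), (0.074, 112)]
scene [(0.05, 183), (0.052, 176), (0.054, 176), (0.056, 181), (0.058, 181), (0.06, 171), (0.062, 150), (0.064, 137), (0.066, 133), (0.068, 132), (0.07, 129)]
scene [(-0.068, 86), (-0.066, 78), (-0.064, 77), (-0.062, 79), (-0.06, 87), (-0.058, 100), (-0.056, 106), (-0.054, 107), (-0.052, 107), (-0.05, 107), (-0.048, 107), (-0.046, 107), (-0.044, 104)]
```

```bash
python3 -c "
from workcell import ticket
print(ticket.finish_job())"
```

```text
the job is handed in; nothing more can be done
None
```

The spot plate sits under the lamp, the button has been pressed to its stop and let go, and the job is handed in (no verdict is given). I pushed the largest plate in short end first with two fingertips on its -y end. I then pressed the lamp's button with the closed fingers and backed well clear. It took about 20 s of the 72 s allowed.

**Last checks**
- **Plate position:** it is centred within about 1–3 mm along lamp y and 1 mm along x, square to within about 0.5°, and both ends show.
- **Lamp:** its measured position and angle changed by less than 1 mm and 0.5°.
- **Button:** pressing stopped hard at 15.5 N. Afterwards its face measured 72 mm high again, so it came back up.
- **Bystanders:** the dish, beaker and bottle look untouched in the last picture; I did not measure them again.

**What failed or disagreed**
- **First push missed:** the fingertips really sit about 25 mm higher than the reported tool height. The first push passed over the plate without touching it. I corrected this from the camera depth.
- **Centring readings differed:** the earlier measurements ranged from -3 to +3 mm. A brightness profile across the ends settled it at about +0.5 mm (side camera) and +2.5 mm (scene camera).
- **Sideways force:** at full press there was about 6 N sideways on the fingers, but the lamp did not move measurably.

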